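# Close a coolant strainer: raise its spring bail and hook it over the lid

## Robot

A 6-joint arm with a two-finger parallel gripper is mounted at the origin on a cart in front of the work surface, level with it; the furniture and walls round the work are solid. World frame = base frame: x ahead of the robot, y to its left, z up, the work surface at z = 0. Lengths are in m, angles in rad, forces in N, time in s.
With the tool pointing down it reaches from about 0.3 to 0.875 m from the base axis. Payload 6.4 kg.
Tool frame: the origin (TCP) lies at the very end of the fingers, on their centre line; the grasp point (between the pads) lies 19 mm behind it; z points along the fingers, y is the line along which they close (so a half turn about z gives the same grasp; the last joint's range is limited). The gripper opens to 85 mm and grips with 20 to 120 N. Pads are 22 mm wide; open, the fingers measure 114 mm over their backs; the gripper's body (76 mm by 85 mm) begins 54 mm behind the grasp point. The pads swing forward as they close: fully open they stand 13 mm farther back than shut.
Start: joints at [1.103, 0.181, 1.607, -0, 1.354, -0.206], TCP at [0.149, 0.555, 0.231] pointing down, gripper open.
Joint ranges: [-2.99, 2.99], [-0.89, 2.07], [0.3, 2.58], [-1.14, 4.28], [0, 2.63], [-3.12, 3.12]. Speed limits (rad/s): [2.57, 2.57, 3.01, 3.14, 3.14, 3.14].

## Interface

Orientations are given as a unit quaternion [w, x, y, z].
In Python, from bench import telemetry, camera, ctrl, spotter gives the robot as it stands.
- The arm moves only by the tool send_rows, never from a script. Its argument "series" is a list of rows, each a list of 3 entries, a list of its own where there are three numbers: the turn, a rotation vector about the world's x, y, z in degrees, then the shift along the world's x, y, z in mm, then the closure, from -1 (fully open) to 1 (shut), so that 0 is half open. In form: [[[rx, ry, rz], [dx, dy, dz], gripper], ...]. A call has 1 to 10 rows; each row is the pose to reach, as a shift and turn from the pose commanded when the call began; what a row does not reach only later rows make up. A row lasts 1/8 s, in which the tool goes at most 62.5 mm and 10.7 degrees, less where a joint would pass 70% of its speed; a pose out of reach is approached as far as the arm can. A call with a gripper value outside its range is refused whole. The fingers move at their own pace and stop on an object; the grip force is fixed at half the most. Time passes only in rows, so rows that repeat a pose let the fingers close. It gives the time, the measured TCP pose, the force, the opening and the grip force at its end, in the units of the state.
- telemetry.get_obs(): the state, without advancing time (a new reading comes with each control period).
- camera(name): name is "scene" or "top" or "wrist"; returns a dict with "pixels" (480x640x3 uint8, red, green, blue), "camera_matrix" (3x3 intrinsics, pixels), "xyz" and "orientation" of the camera in the world. Camera axes: x right, y up, looking along -z (the intrinsics and any distortion apply to the point x, -y, -z); pixel columns grow to the right and rows downward; lengths in m; the calibration is good to about 2 mm. A picture is of the moment at which its call begins. There is no depth.
- ctrl.hand_in(): hands the job in; it is judged then, once.
Trained networks look in the newest picture that a camera, given by its name, has taken for a name from the list of things; names that differ only in an ending like _2 or _b are one class to them, and where a whole thing is asked for, a point or a joint stands for the part that bears it (a point fixed in the world has none). Each returns a list of dicts, best first, with "conf" (0 to 1); they miss things now and then, are a little off and sometimes report something else, mostly with a low value. They report only what shows in the picture. A call takes as long as a camera call.
- spotter.boxes_of(thing, camera): "xyz" ([x, y, z] in m, in world coordinates, good to about 4 mm: the middle of the surface that is visible of it).
- spotter.landmark_of(thing, camera): "xyz" ([x, y, z] in m, in world coordinates, good to about 4 mm: a listed point, or the origin of a listed thing).
The state is a dict: "time_s": time; "q": joint angles; "dq": joint speeds; "joint_efforts": joint torques, N m; "eef_pos": TCP position; "eef_rot": TCP orientation; "wrist_force": force on the tool from outside, world axes, zero at the start; "torque": the same for the moment, N m; "opening": opening from 0.0 (shut) to 1.0 (fully open); "grasp_force": force on a finger pad.
Only numpy, scipy, OpenCV 4.12 (cv2) and the standard library are available. Lean on these libraries where they do the work, as an engineer would, in place of code of your own. Each camera call takes 0.05 s, during which the arm holds its last target. There are 200 camera calls.

## Task

Close the green coolant strainer on the bench: swing the bail that lies flat in front of it up to upright, draw it out against its springs over the two noses of the hook on the lid, and ease it down until it sits fully home in the hook, where it must stay when you let go. The height of the hook is not known exactly, so feel for the seat: let go only after holding it there a moment with the hook carrying it, never let it snap in, and do not force it against the hook. Pull the springs only as far as it takes to clear the noses, and leave the things round about where they are.

Things in the scene. Friction and masses are not known exactly. Their poses are not given: they have to be found in the camera images.
- pot: Green cylindrical coolant strainer, fixed to the bench: body 91 mm diameter, foot 120 mm, two capped brass unions at the back. Origin on the bench under the cylinder's centre; z up, y along the bail's pivot axis, -x to the side where the bail lies flat (roughly towards the robot). The pivot axis runs through (0, 0, 50 mm) of this frame; the bail swings up and over towards +x.
- lid: Steel lid with its dark hook, fixed on the pot; origin and axes as the pot's. Lid top 126 mm above the bench. The hook is a fork: two equal upturned prongs at y = -34 and +34 mm, each 10 mm thick, on back arms; the gap between them, 58 mm wide and free to 30 mm below the seated bar, is for the fingers. Each prong runs forward (-x) and turns up in a nose. It does not give when pushed.
- seat_lowest (a point): Where the bar's axis rests in the hook at its lowest setting: x = 0, y = 0, 184 mm high in the pot's frame. The hook is bolted on through slots, so the true seat lies 0 to 16 mm higher than this point, differently in every run and not reported. Throats open upward, x = -7.5 to +8 mm. Noses x = -17.5 to -7.5 mm, top 6.5 mm above the seated axis; back arms reach 23 mm above it.
- bail: Crossbar of the bail: steel rod 9 mm diameter along its y, 120 mm between the legs, a red sleeve (12 mm diameter, 40 mm long) at its middle to grip. Origin in the middle of the bar, 130 mm + bail_spring from the pivot axis; -x points outward along the legs. Flat, the bar is 50 mm above the bench with nothing under it. Legs (17 mm tubes, 9 mm rods) pass the pot at y = -60 and +60 mm.
- bail_hinge (a joint): Swing of the bail about the pivot axis, rad: 0 lying flat and level towards -x, 1.571 upright (the seat), stop at 1.75. Starts at 0 to 0.18. About 0.2 Nm of friction: it stays where it is left.
- bail_spring (a joint): How far the bail is drawn out of its spring tubes along its legs, m: 0 at rest (hard stop). The springs pull it back with 8 N at 0, growing by 2 N per 10 mm (15 N at 35 mm), and bind at 44 mm; let go, it snaps back. Seated it reads 4 to 20 mm, by the hook's setting.
- oil_bottle: small white oil bottle with a red nozzle, 45 mm wide and 138 mm tall; origin under its centre. Bystander
- spray_can: white spray can, 66 mm diameter and 215 mm tall; origin under its centre. Bystander
- tape_measure: red tape measure standing on edge, 30 x 88 x 69 mm; origin under its middle. Bystander
- pliers: red-handled pliers lying flat, 60 x 177 x 14 mm; origin under its middle. Bystander

How it is judged:
By the outcome, as a careful person would: the job done as asked, in the order asked, and still so for the second after the job is handed in, with the robot touching nothing.
It also fails if it takes over 40 s, if anything falls off the work surface, if the arm or the gripper's body presses on something with over 40 N, if the wrist force passes 120 N, or if a joint passes its speed limit or range.

## Working session

There is one attempt and no reset: what is moved stays moved. The work goes in short steps, Python scripts to look and compute and a tool call to move; the robot and the scene stay as the last step left them, time stands still between calls to the robot, and variables do not carry over. Pictures are saved under pics/ and viewed, at most 10 in all, crops included, and the job is handed in when it is done.

Besides the shell and the picture viewer there is one more tool, called after "Emit:" by a JSON object that holds its "fn" and its "kwargs". send_rows: Moves the arm, as the interface text tells. Its arguments: {"type":"object","properties":{"series":{"type":"array","items":{"type":"array"}}},"required":["series"]}

```bash
mkdir -p pics; ls; cat > h.py <<'E'
import numpy as np, cv2
from bench import telemetry, camera, ctrl, spotter
from scipy.spatial.transform import Rotation as R
def rot(q): return R.from_quat([q[1],q[2],q[3],q[0]])
def snap(n,f=None):
    c=camera(n)
    if f: cv2.imwrite('pics/'+f,np.ascontiguousarray(c['pixels'][:,:,::-1]))
    return c
def proj(c,p):
    v=rot(c['orientation']).inv().apply(np.array(p)-c['xyz']); v=v*[1,-1,-1]
    u=np.array(c['camera_matrix'])@v; return u[:2]/u[2]
def ray(c,uv):
    d=np.linalg.inv(c['camera_matrix'])@[uv[0],uv[1],1]; return np.array(c['xyz']),rot(c['orientation']).apply(d*[1,-1,-1])
def tri(rs):
    A=0;b=0
    for o,d in rs:
        d=d/np.linalg.norm(d);P=np.eye(3)-np.outer(d,d);A=A+P;b=b+P@o
    return np.linalg.solve(A,b)
E
python3 - <<'E'
from h import *
for n in ["scene","top","wrist"]:
    c=snap(n,n+'0.png'); print(n,c['xyz'],c['orientation'],{k:v for k,v in c.items() if k not in('pixels','xyz','orientation')})
    for t in ["pot","lid","seat_lowest","bail","oil_bottle","spray_can","tape_measure","pliers"]:
        try: print(t,[(np.round(x['xyz'],3),round(x['conf'],2)) for x in spotter.landmark_of(t,n)[:2]])
        except Exception as e: print(t,e)
print(telemetry.get_obs())
E
```

```text
pics
scene [0.14503062 0.40237203 1.14562845] [-0.28017224 -0.08684075  0.27111417  0.91676568] {'camera_matrix': array([[519.86493277,   0.        , 316.2893738 ],
       [  0.        , 519.86493277, 242.49393034],
       [  0.        ,   0.        ,   1.        ]])}
pot [(array([ 0.577, -0.329, -0.002]), 0.63)]
lid [(array([ 0.573, -0.326, -0.004]), 0.59)]
seat_lowest [(array([ 0.578, -0.328,  0.187]), 0.72)]
bail [(array([ 0.46 , -0.274,  0.07 ]), 0.43)]
oil_bottle [(array([ 0.431, -0.548, -0.001]), 0.67)]
spray_can [(array([ 0.596, -0.52 , -0.002]), 0.98)]
tape_measure [(array([0.482, 0.037, 0.   ]), 0.63)]
pliers [(array([0.474, 0.232, 0.001]), 0.63)]
top [0.09474372 0.0718695  1.7101341 ] [-0.52999309 -0.08058095  0.13091891  0.833951  ] {'camera_matrix': array([[615.56865172,   0.        , 311.01351943],
       [  0.        , 615.56865172, 237.23218012],
       [  0.        ,   0.        ,   1.        ]])}
pot [(array([ 0.575, -0.326, -0.   ]), 0.67)]
lid [(array([ 0.577, -0.327,  0.   ]), 0.73)]
seat_lowest [(array([ 0.577, -0.329,  0.187]), 0.85)]
bail [(array([ 0.459, -0.27
[... 495 characters left out ...]
pliers []
{'time_s': 1.35, 'q': array([ 1.10269106e+00,  1.80828770e-01,  1.60698441e+00,  3.50826711e-06,
        1.35380115e+00, -2.06291805e-01]), 'dq': array([-0.00111999,  0.00044378, -0.00179408,  0.00032392,  0.00175756,
       -0.0032479 ]), 'joint_efforts': array([ 1.83931785e-03, -4.44856668e+01, -3.51668394e+01, -1.35820187e-04,
        9.98536998e-04, -2.20572787e-05]), 'eef_pos': array([0.14881517, 0.55542898, 0.23127981]), 'eef_rot': array([-5.20201769e-06,  1.30533542e-01,  9.91443894e-01, -9.66034631e-06]), 'wrist_force': array([-0.16461024,  0.35364199,  0.26984225]), 'torque': array([ 0.02257215,  0.01743913, -0.00641904]), 'grasp_force': 0.0, 'opening': 1.0002109708087732}
```

View pics/scene0.png

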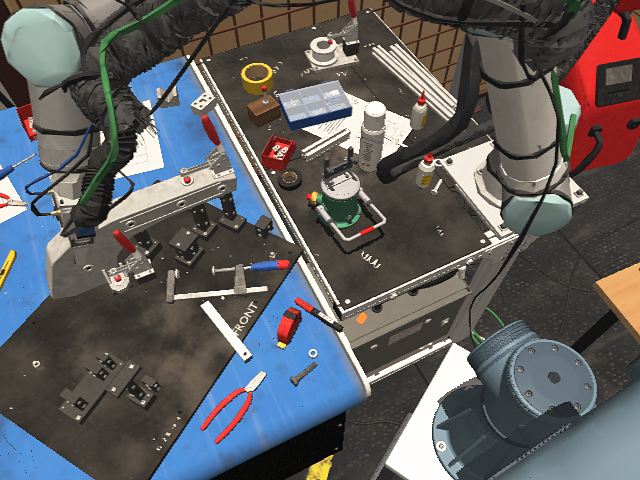

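View pics/top0.png

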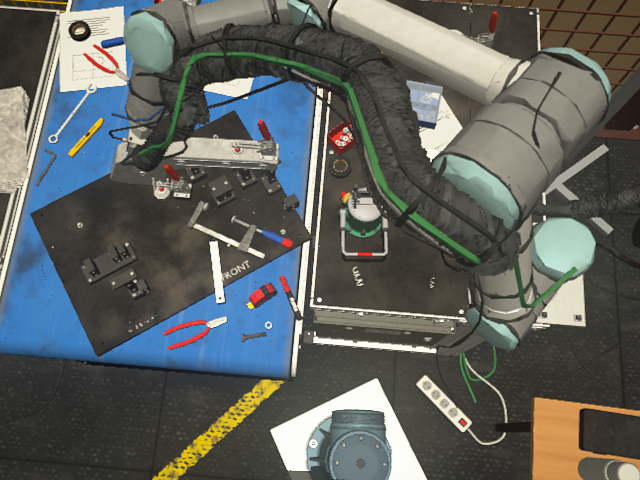

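```bash
python3 - <<'E'
from h import *
s=snap("scene");t=snap("top");w=snap("wrist","w0.png")
for n,p in dict(base=[0,0,0],tcp=[.149,.555,.231],pot=[.576,-.328,0],seat=[.577,-.328,.187],bail=[.46,-.275,.07],x=[.5,0,0],y=[0,.3,0]).items(): print(n,proj(s,p).round(),proj(t,p).round())
# red sleeve by colour near the predicted position
rs=[]
for n,c,u in (("s",s,proj(s,[.46,-.275,.07])),("t",t,proj(t,[.46,-.275,.07]))):
    h=cv2.cvtColor(c['pixels'],cv2.COLOR_RGB2HSV); m=((h[...,0]<8)|(h[...,0]>172))&(h[...,1]>140)&(h[...,2]>80)
    nn,l,st,ce=cv2.connectedComponentsWithStats(m.astype(np.uint8))
    i=1+np.argmin(np.linalg.norm(ce[1:]-u,axis=1)); print(n,ce[i],st[i],np.linalg.norm(ce[1:]-u,axis=1).min()); rs.append(ray(c,ce[i]))
p=tri(rs);print(p,[proj(s,p),proj(t,p)])
for i,(n) in enumerate(("s","t")):
    c=(s,t)[i]; u=proj(c,[.54,-.31,.1]).astype(int); 
    a=c['pixels'][u[1]-65:u[1]+65,u[0]-80:u[0]+80,::-1]; cv2.imwrite(f'pics/crop_{n}.png',cv2.resize(a,None,fx=5,fy=5,interpolation=cv2.INTER_CUBIC)[:600]); print(u)
E
python3 -c "
import cv2,numpy as np
a=cv2.imread('pics/crop_s.png');b=cv2.imread('pics/crop_t.png')
f=lambda x:cv2.resize(x,(400,300))
cv2.imwrite('pics/cc.png',np.vstack([np.hstack([f(a),f(b)]),np.hstack([cv2.resize(cv2.imread('pics/w0.png'),(400,300)),f(a)*0])]))"
```

```text
base [484. 438.] [348. 456.]
tcp [255. 691.] [100. 508.]
pot [339. 212.] [362. 218.]
seat [341. 166.] [368. 194.]
bail [367. 230.] [366. 253.]
x [291. 317.] [271. 287.]
y [417. 579.] [243. 509.]
s [366.55555556 230.25      ] [359 226  16  10  72] 0.47501554684740055
t [364.8030303  253.87878788] [358 252  14   5  66] 1.408554415420244
[ 0.45764364 -0.27018675  0.07573261] [array([366.92334647, 230.42619948]), array([364.5948894 , 253.57599796])]
[347 199]
[364 219]
```

View pics/cc.png

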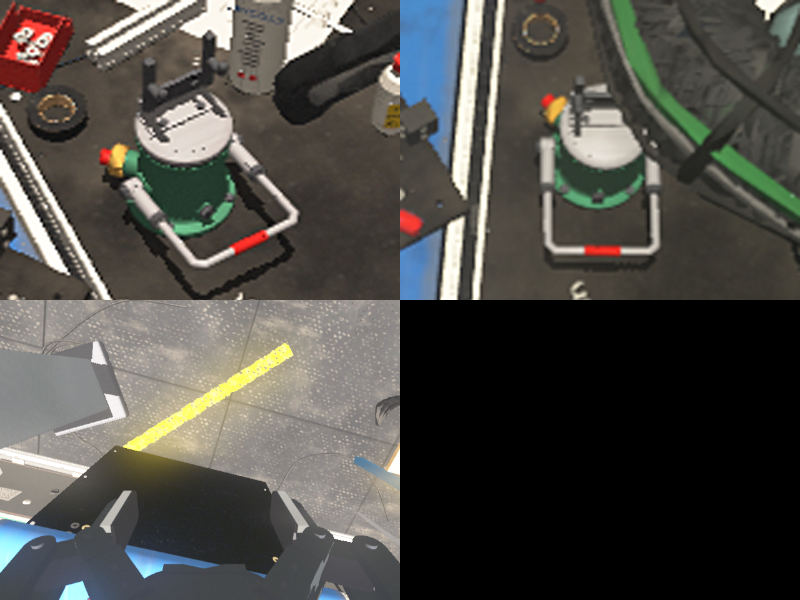

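```bash
python3 - <<'E'
from h import *
s=snap("scene");t=snap("top");w=snap("wrist")
for a,b in (((40,45),(150,40)),((538,212),(490,328)),((538,212),(565,250)),((395,168),(490,255)),((565,120),(490,185)),((510,170),(490,328))):
    r=[ray(s,a),ray(t,b)];p=tri(r);print(a,b,p.round(3),(proj(s,p)-a).round(),(proj(t,p)-b).round())
o,d=ray(s,(395,168));print('hose end on bench',o-d*o[2]/d[2])
Rw=rot(w['orientation']);print('cam look',-Rw.as_matrix()[:,2],'up',Rw.as_matrix()[:,1])
ob=telemetry.get_obs();Rt=rot(ob['eef_rot']);print('cam in tool',Rt.inv().apply(np.array(w['xyz'])-ob['eef_pos']).round(3),'look in tool',Rt.inv().apply(-Rw.as_matrix()[:,2]).round(3))
E
```

```text
(40, 45) (150, 40) [0.954 0.04  0.598] [1. 0.] [-1. -0.]
(538, 212) (490, 328) [ 0.128 -0.432  0.219] [0. 0.] [-0. -0.]
(538, 212) (565, 250) [ 0.191 -0.964 -0.334] [-16. -15.] [ 5. 22.]
(395, 168) (490, 255) [ 0.402 -0.532  0.084] [41.  3.] [-32. -23.]
(565, 120) (490, 185) [ 0.269 -0.434  0.528] [-42. -46.] [ 9. 54.]
(510, 170) (490, 328) [ 0.17  -0.38   0.358] [23.  8.] [-12. -17.]
hose end on bench [ 0.52547486 -0.55090983  0.        ]
cam look [ 0.30006331 -0.08034227 -0.95052992] up [-0.9181684   0.24591447 -0.31063301]
cam in tool [ 0.079  0.    -0.143] look in tool [-0.311  0.     0.951]
```

```bash
python3 - <<'E'
from h import *
s=snap("scene");t=snap("top")
for b in ((405,200),(450,240),(490,262),(345,100),(470,200),(540,100)):
    o,d=ray(t,b);print(b)
    for z in (.15,.3,.4,.5,.6,.7,.8,.9):
        p=o+d*(z-o[2])/d[2];print('  ',p.round(2),proj(s,p).round())
E
```

```text
(405, 200)
   [ 0.53 -0.42  0.15] [376. 160.]
   [ 0.49 -0.37  0.3 ] [387. 136.]
   [ 0.46 -0.34  0.4 ] [396. 115.]
   [ 0.43 -0.31  0.5 ] [408.  90.]
   [ 0.4  -0.28  0.6 ] [422.  59.]
   [ 0.38 -0.25  0.7 ] [441.  19.]
   [ 0.35 -0.22  0.8 ] [465. -35.]
   [ 0.32 -0.18  0.9 ] [ 500. -111.]
(450, 240)
   [ 0.38 -0.48  0.15] [439. 171.]
   [ 0.35 -0.42  0.3 ] [452. 147.]
   [ 0.33 -0.39  0.4 ] [463. 126.]
   [ 0.31 -0.35  0.5 ] [477. 101.]
   [ 0.3  -0.32  0.6 ] [494.  70.]
   [ 0.28 -0.28  0.7 ] [516.  29.]
   [ 0.26 -0.25  0.8 ] [545. -25.]
   [ 0.24 -0.21  0.9 ] [ 587. -102.]
(490, 262)
   [ 0.28 -0.54  0.15] [486. 171.]
   [ 0.26 -0.48  0.3 ] [501. 147.]
   [ 0.25 -0.44  0.4 ] [513. 126.]
   [ 0.24 -0.41  0.5 ] [528. 101.]
   [ 0.23 -0.37  0.6 ] [547.  70.]
   [ 0.22 -0.33  0.7 ] [571.  29.]
   [ 0.2  -0.29  0.8 ] [604. -26.]
   [ 0.19 -0.25  0.9 ] [ 650. -103.]
(345, 100)
   [ 0.87 -0.41  0.15] [265. 110.]
   [ 0.8  -0.36  0.3 ] [272.  87.]
   [ 0.75 -0.33  0.4 ] [279.  67.]
   [ 0.7 -0.3  0.5] [286.  42.]
   [ 0.65 -0.27  0.6 ] [296.  12.]
   [ 0.6  -0.24  0.7 ] [308. -27.]
   [ 0.55 -0.21  0.8 ] [324. -78.]
   [ 0.5  -0.18  0.9 ] [ 347. -150.]
(470, 200)
   [ 0.46 -0.58  0.15] [431. 134.]
   [ 0.42 -0.52  0.3 ] [443. 110.]
   [ 0.4  -0.48  0.4 ] [454.  90.]
   [ 0.37 -0.44  0.5 ] [466.  65.]
   [ 0.35 -0.39  0.6 ] [482.  34.]
   [ 0.33 -0.35  0.7 ] [502.  -6.]
   [ 0.3  -0.31  0.8 ] [529. -59.]
   [ 0.28 -0.27  0.9 ] [ 567. -133.]
(540, 100)
   [ 0.64 -0.92  0.15] [428.  43.]
   [ 0.59 -0.82  0.3 ] [439.  20.]
   [ 0.55 -0.76  0.4 ] [447.   1.]
   [ 0.52 -0.69  0.5 ] [458. -22.]
   [ 0.48 -0.63  0.6 ] [471. -51.]
   [ 0.45 -0.57  0.7 ] [488. -88.]
   [ 0.41 -0.5   0.8 ] [ 510. -136.]
   [ 0.38 -0.44  0.9 ] [ 541. -202.]
```

Emit:
{"fn": "send_rows", "kwargs": {"series": [[[0,0,-7],[27,-55,2],-1],[[0,0,-15],[54,-110,4],-1],[[0,0,-23],[81,-165,7],-1],[[0,0,-31],[108,-220,9],-1],[[0,0,-39],[135,-275,11],-1],[[0,0,-47],[162,-330,13],-1],[[0,0,-55],[189,-385,15],-1],[[0,0,-63],[216,-440,18],-1],[[0,0,-71],[243,-495,20],-1],[[0,0,-79],[270,-550,22],-1]]}}

```text
time_s: 3.0
eef_pos: [0.4195, 0.0033, 0.2538]
eef_rot: [0.001, 0.733, 0.68, 0.0]
wrist_force: [0.7, 1.2, 0.5]
opening: 0.997
grasp_force: 0.0
```

Emit:
{"fn": "send_rows", "kwargs": {"series": [[[0,0,-7],[27,-55,2],-1],[[0,0,-14],[54,-110,4],-1],[[0,0,-20],[81,-165,7],-1],[[0,0,-20],[81,-165,7],-1]]}}

```text
time_s: 3.5
eef_pos: [0.5008, -0.1634, 0.2599]
eef_rot: [0.0, 0.84, 0.542, -0.0]
wrist_force: [-0.5, 0.1, 0.4]
opening: 0.998
grasp_force: 0.0
```

```bash
cat > look.py <<'E'
from h import *
import sys,pickle
f=sys.argv[1]
w=snap("wrist",f+'.png'); pickle.dump(w,open(f+'.pkl','wb'))
for t in ["pot","lid","seat_lowest","bail"]: print(t,[(np.round(x['xyz'],4),round(x['conf'],2)) for x in spotter.landmark_of(t,"wrist")[:2]])
o=telemetry.get_obs();print({k:np.round(o[k],4) for k in('time_s','q','eef_pos','eef_rot','wrist_force','opening')})
E
python3 look.py w1
```

```text
pot [(array([ 5.730e-01, -3.311e-01, -2.000e-04]), 0.55)]
lid [(array([ 5.729e-01, -3.297e-01, -1.000e-04]), 0.55)]
seat_lowest []
bail []
{'time_s': np.float64(3.75), 'q': array([-5.3400e-01,  4.1600e-02,  1.7006e+00,  2.0000e-04,  1.3996e+00,
       -1.1670e-01]), 'eef_pos': array([ 0.4995, -0.1584,  0.2604]), 'eef_rot': array([-1.000e-04,  8.382e-01,  5.453e-01,  0.000e+00]), 'wrist_force': array([-0.2826,  0.6458, -0.5362]), 'opening': np.float64(1.0021)}
```

View pics/w1.png

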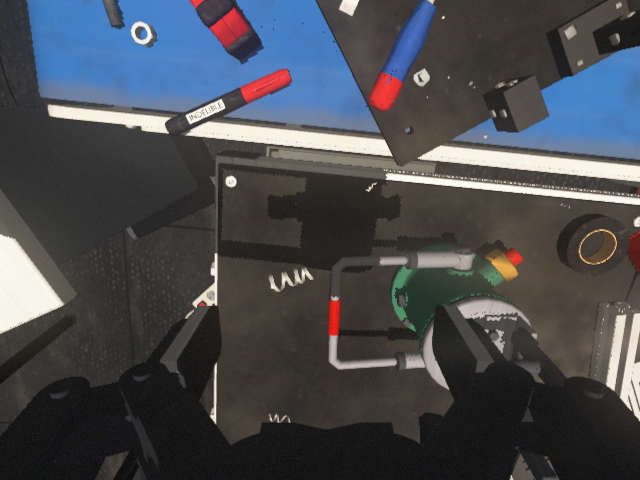

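Emit:
{"fn": "send_rows", "kwargs": {"series": [[[0,0,0],[0,-50,5],-1],[[0,0,0],[0,-100,5],-1],[[0,0,0],[0,-100,5],-1]]}}

```text
time_s: 4.12
eef_pos: [0.4995, -0.2613, 0.2656]
eef_rot: [0.001, 0.839, 0.544, -0.0]
wrist_force: [-0.1, 0.5, -0.7]
opening: 0.998
grasp_force: 0.0
```

```bash
python3 look.py w2
```

```text
pot [(array([ 0.5728, -0.3247,  0.001 ]), 0.64)]
lid [(array([ 0.5796, -0.3275,  0.0017]), 0.85)]
seat_lowest [(array([ 0.5767, -0.33  ,  0.1833]), 0.73)]
bail [(array([ 0.4616, -0.2702,  0.0707]), 0.84)]
{'time_s': np.float64(4.375), 'q': array([-6.8750e-01,  1.2570e-01,  1.5999e+00,  3.0000e-04,  1.4160e+00,
       -2.7050e-01]), 'eef_pos': array([ 0.5   , -0.258 ,  0.2655]), 'eef_rot': array([-0.000e+00,  8.382e-01,  5.454e-01,  1.000e-04]), 'wrist_force': array([-0.4425, -0.1152, -0.0342]), 'opening': np.float64(1.0033)}
```

Emit:
{"fn": "send_rows", "kwargs": {"series": [[[0,0,0],[15,-10,35],-1],[[0,0,0],[40,-60,40],-1],[[0,0,0],[40,-100,40],-1],[[0,0,0],[40,-100,40],-1]]}}

```text
time_s: 4.88
eef_pos: [0.5397, -0.3608, 0.3047]
eef_rot: [-0.0, 0.839, 0.544, -0.0]
wrist_force: [-0.3, 0.5, -0.7]
opening: 1.001
grasp_force: 0.0
```

```bash
python3 look.py w3; python3 -c "
import cv2,numpy as np
a=cv2.imread('pics/w2.png');b=cv2.imread('pics/w3.png')
cv2.imwrite('pics/w23.png',np.hstack([cv2.resize(a[180:480,240:640],(400,300)),cv2.resize(b[60:360,120:520],(400,300))]))
cv2.imwrite('pics/w23b.png',np.hstack([a,b]))"
```

```text
pot [(array([ 0.577 , -0.3292,  0.0045]), 0.84)]
lid [(array([ 5.772e-01, -3.267e-01,  1.000e-04]), 0.88)]
seat_lowest [(array([ 0.5749, -0.3315,  0.1841]), 0.59)]
bail [(array([ 0.4598, -0.27  ,  0.0704]), 0.82)]
{'time_s': np.float64(5.125), 'q': array([-7.6830e-01,  2.9400e-01,  1.3214e+00,  3.0000e-04,  1.5262e+00,
       -3.5110e-01]), 'eef_pos': array([ 0.5401, -0.358 ,  0.3055]), 'eef_rot': array([-0.000e+00,  8.382e-01,  5.453e-01,  1.000e-04]), 'wrist_force': array([0.0296, 0.1927, 0.4434]), 'opening': np.float64(1.0009)}
```

View pics/w23.png

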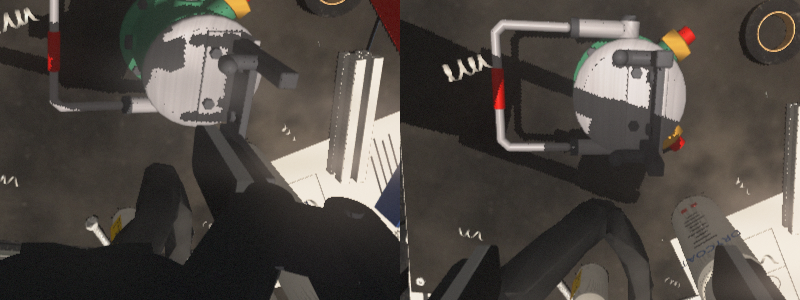

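```bash
cat > fit.py <<'E'
from h import *
import pickle
P=np.array([.5765,-.3285]);B=np.array([.4605,-.2705])
yaw=np.arctan2(*(P-B)[::-1]);print(np.degrees(yaw),np.linalg.norm(P-B))
yaw=np.radians(-24.5)
def pw(x,y,z): c,s=np.cos(yaw),np.sin(yaw);return [P[0]+c*x-s*y,P[1]+s*x+c*y,z]
if __name__=="__main__":
  tiles=[]
  for f,(u0,v0,k) in {'w2':(430,190,4),'w3':(300,85,4)}.items():
    c=pickle.load(open(f+'.pkl','rb'));print(f,proj(c,pw(-17.5e-3,.034,.19)),proj(c,pw(-17.5e-3,.034,.206)))
    im=np.ascontiguousarray(c['pixels'][v0:v0+150,u0:u0+100,::-1]);im=np.clip(im.astype(float)*1.8+20,0,255).astype(np.uint8)
    im=cv2.resize(im,None,fx=k,fy=k,interpolation=cv2.INTER_CUBIC)
    for h,col in ((0,(255,80,80)),(.008,(0,255,0)),(.016,(0,160,255))):
      for ys in (.034,-.034):
        pts=[pw(x,ys+y,.1905+h) for x,y in((-.0175,-.005),(-.0075,-.005),(-.0075,.005),(-.0175,.005))]
        cv2.polylines(im,[np.int32([(proj(c,p)-[u0,v0]+.5)*k for p in pts])],True,col,1)
        a=np.int32([(proj(c,pw(.008,ys+y,.207+h))-[u0,v0]+.5)*k for y in(-.005,.005)]);cv2.line(im,a[0].tolist(),a[1].tolist(),col,1)
    tiles.append(im)
  cv2.imwrite('pics/fit.png',np.hstack(tiles))
E
python3 fit.py
```

```text
-26.56505117707799 0.1296919426949878
w2 [453.85184192 243.1690402 ] [462.87865752 252.15844795]
w3 [330.44641682 118.15045292] [330.71979408 118.30268205]
```

View pics/fit.png

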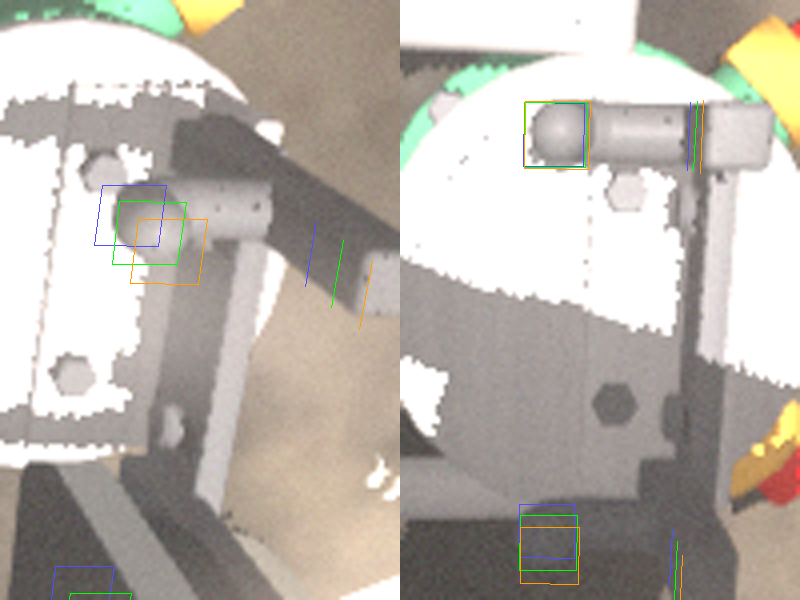

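```bash
python3 - <<'E'
from h import *
import pickle
rs=[]
for f in('w1','w2','w3'):
    c=pickle.load(open(f+'.pkl','rb'));h=cv2.cvtColor(c['pixels'],cv2.COLOR_RGB2HSV);m=((h[...,0]<8)|(h[...,0]>172))&(h[...,1]>140)&(h[...,2]>60)
    u=proj(c,[.46,-.2705,.072]);nn,l,st,ce=cv2.connectedComponentsWithStats(m.astype(np.uint8));d=np.linalg.norm(ce[1:]-u,axis=1);i=1+np.argmin(d)
    print(f,u.round(),ce[i].round(1),st[i]);rs.append(ray(c,ce[i]))
    g=h[...,2];s=h[...,1];x=int(ce[i][0]);pts=[]
    x0,y0,w,hh=st[i][:4]
    # bar centre either side of sleeve by intensity-weighted column
    for v in list(range(y0-25,y0-5,2))+list(range(y0+hh+5,y0+hh+25,2)):
        row=np.where(s[v,x-12:x+13]<60,g[v,x-12:x+13],0).astype(float);row=np.where(row>110,row,0)
        if row.sum()>0:
            o,dd=ray(c,(x-12+(row*np.arange(25)).sum()/row.sum(),v));pts.append((o+dd*(.072-o[2])/dd[2])[:2])
    pts=np.array(pts);q=pts-np.median(pts,0);vv=cv2.fitLine(pts.astype(np.float32),cv2.DIST_HUBER,0,1e-4,1e-4).ravel();print(len(pts),'bar az',np.degrees(np.arctan(vv[1]/vv[0])))
p=tri(rs);print(p,[np.linalg.norm(np.cross(p-o,d/np.linalg.norm(d))) for o,d in rs])
for k in((0,2),(1,2)):print(tri([rs[j] for j in k]))
E
```

```text
w1 [333. 317.] [333.7 317.1] [328 299  13  37 406]
10 bar az 65.94871
w2 [292. 231.] [293.3 231.5] [287 211  13  41 485]
9 bar az 64.19897
w3 [215. 148.] [218.  148.3] [211 128  15  41 490]
18 bar az 64.137375
[ 0.46099389 -0.27194879  0.07007258] [np.float64(0.00028431265501773623), np.float64(0.00020767208965586113), np.float64(0.0004892722566434235)]
[ 0.46110106 -0.27190353  0.07009344]
[ 0.46110783 -0.27194363  0.06994628]
```

Emit:
{"fn": "send_rows", "kwargs": {"series": [[[0,0,-1.6],[-35,38,-5],-0.6],[[0,0,-1.6],[-70,76,-15],-0.3],[[0,0,-1.6],[-79,86,-60],-0.3],[[0,0,-1.6],[-79,86,-115],-0.3],[[0,0,-1.6],[-79,86,-170],-0.3],[[0,0,-1.6],[-79,86,-195],-0.3],[[0,0,-1.6],[-79,86,-195],-0.3]]}}

```text
time_s: 6.0
eef_pos: [0.4596, -0.2715, 0.1086]
eef_rot: [-0.002, 0.846, 0.533, -0.001]
wrist_force: [0.0, 0.0, 0.4]
opening: 0.651
grasp_force: 0.0
```

```bash
python3 - <<'E'
from h import *
w=snap("wrist","w4.png")
print([(x['xyz'],x['conf']) for x in spotter.landmark_of('bail','wrist')])
h=cv2.cvtColor(w['pixels'],cv2.COLOR_RGB2HSV);m=((h[...,0]<8)|(h[...,0]>172))&(h[...,1]>140)&(h[...,2]>60)
u=proj(w,[.461,-.272,.07]);n,l,st,ce=cv2.connectedComponentsWithStats(m.astype(np.uint8));i=1+np.argmin(np.linalg.norm(ce[1:]-u,axis=1));print(u,ce[i],st[i])
o=telemetry.get_obs();print({k:np.round(o[k],4) for k in('time_s','q','eef_pos','eef_rot','wrist_force','opening')})
E
```

```text
[([0.461, -0.2701, 0.0699], 0.62)]
[328.52218941 273.3709231 ] [327.84889754 272.87224384] [ 317  237   23   72 1542]
{'time_s': np.float64(6.1), 'q': array([-7.5650e-01,  2.3640e-01,  1.8035e+00,  1.0000e-04,  1.0999e+00,
       -3.1050e-01]), 'eef_pos': array([ 0.4615, -0.2736,  0.1116]), 'eef_rot': array([8.000e-04, 8.460e-01, 5.332e-01, 3.000e-04]), 'wrist_force': array([ 0.6055, -1.3274,  0.0804]), 'opening': np.float64(0.6481)}
```

View pics/w4.png

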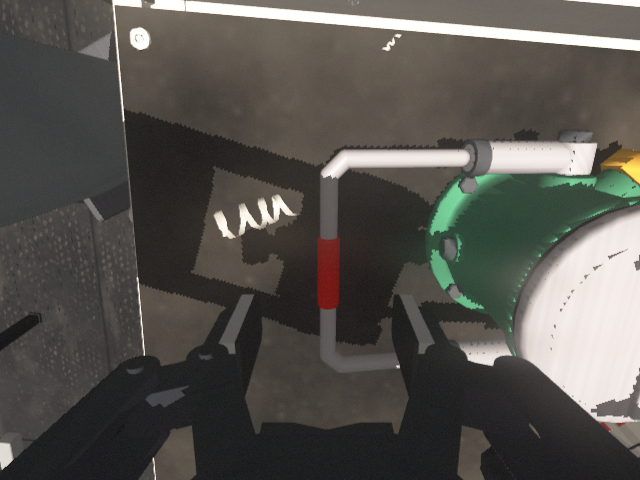

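Emit:
{"fn": "send_rows", "kwargs": {"series": [[[0,0,0],[0,0,-40],-0.3],[[0,0,0],[0,0,-60],-0.3],[[0,0,0],[0,0,-60],0.2],[[0,0,0],[0,0,-60],1],[[0,0,0],[0,0,-60],1],[[0,0,0],[0,0,-60],1],[[0,0,0],[0,0,-60],1]]}}

```text
time_s: 6.98
eef_pos: [0.4594, -0.2732, 0.0511]
eef_rot: [-0.001, 0.846, 0.533, -0.001]
wrist_force: [-7.3, 2.0, 1.8]
opening: 0.116
grasp_force: 58.4
```

```bash
python3 - <<'E'
from h import *
o=telemetry.get_obs();print({k:np.round(o[k],4) for k in('time_s','q','eef_pos','eef_rot','wrist_force','torque','opening','grasp_force')})
E
```

```text
{'time_s': np.float64(6.975), 'q': array([-7.579e-01,  3.319e-01,  1.830e+00, -1.600e-03,  9.824e-01,
       -3.106e-01]), 'eef_pos': array([ 0.4594, -0.2732,  0.0511]), 'eef_rot': array([-0.0011,  0.8461,  0.533 , -0.001 ]), 'wrist_force': array([-7.3402,  1.9878,  1.7702]), 'torque': array([ 0.152 ,  1.1415, -0.0206]), 'opening': np.float64(0.1163), 'grasp_force': np.float64(58.4249)}
```

Emit:
{"fn": "send_rows", "kwargs": {"series": [[[0,0,0],[-1,0.5,13.4],1],[[0,0,0],[3.3,-1.6,28.6],1],[[0,0,0],[9.4,-4.5,43.1],1],[[0,0,0],[16.9,-8.1,56.7],1]]}}

```text
time_s: 7.48
eef_pos: [0.4775, -0.2819, 0.1081]
eef_rot: [-0.0, 0.846, 0.533, -0.001]
wrist_force: [-3.8, -1.9, -5.3]
opening: 0.113
grasp_force: 58.4
```

Emit:
{"fn": "send_rows", "kwargs": {"series": [[[0,0,0],[8.9,-4.2,12.5],1],[[0,0,0],[19.1,-9.1,23.7],1],[[0,0,0],[30.5,-14.5,33.5],1],[[0,0,0],[42.9,-20.4,41.7],1],[[0,0,0],[54.9,-26.1,47.8],1],[[0,0,0],[64,-30.5,51.2],1],[[0,0,0],[64,-30.5,51.2],1]]}}

```text
time_s: 8.35
eef_pos: [0.5429, -0.3136, 0.1618]
eef_rot: [0.002, 0.846, 0.533, 0.0]
wrist_force: [-4.4, -0.4, 10.0]
opening: 0.113
grasp_force: 60.9
```

```bash
python3 - <<'E'
from h import *
s=snap('scene','s2.png')
o=telemetry.get_obs();print({k:np.round(o[k],4) for k in('time_s','eef_pos','eef_rot','wrist_force','torque','opening','grasp_force')})
a=s['pixels'][110:260,280:440,::-1]; t=snap('top');b=t['pixels'][150:300,300:440,::-1]
cv2.imwrite('pics/s2c.png',np.hstack([cv2.resize(a,(400,375),interpolation=2),cv2.resize(b,(350,375),interpolation=2)]))
print([(x['xyz'],x['conf']) for x in spotter.landmark_of('bail','scene')])
E
```

```text
{'time_s': np.float64(8.4), 'eef_pos': array([ 0.5428, -0.3136,  0.1618]), 'eef_rot': array([1.800e-03, 8.462e-01, 5.328e-01, 1.000e-04]), 'wrist_force': array([-4.1364, -0.9881,  9.8497]), 'torque': array([ 0.0406,  0.892 , -0.0921]), 'opening': np.float64(0.1126), 'grasp_force': np.float64(60.9068)}
[]
```

View pics/s2c.png

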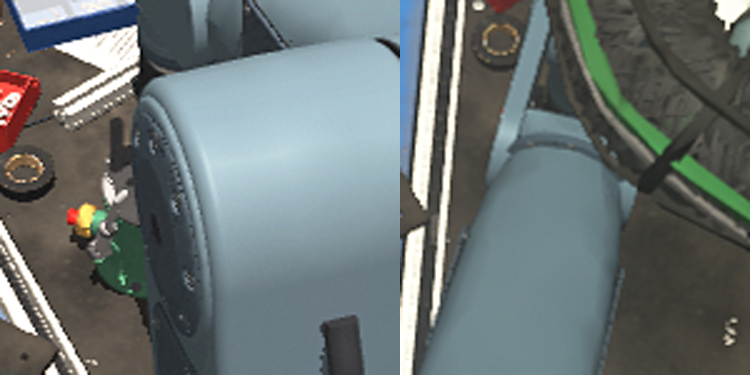

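Emit:
{"fn": "send_rows", "kwargs": {"series": [[[0,0,0],[-0.5,0.2,2],1],[[0,0,0],[-1,0.5,4],1],[[0,0,0],[-1,0.5,4],1]]}}

```text
time_s: 8.88
eef_pos: [0.5403, -0.3122, 0.1613]
eef_rot: [-0.0, 0.846, 0.533, -0.0]
wrist_force: [0.1, -6.0, -8.8]
opening: 0.11
grasp_force: 59.0
```

Emit:
{"fn": "send_rows", "kwargs": {"series": [[[0,0,0],[-0.5,0.2,2],1],[[0,0,0],[-1,0.5,4],1],[[0,0,0],[-1,0.5,4],1]]}}

```text
time_s: 9.25
eef_pos: [0.5391, -0.3116, 0.1649]
eef_rot: [-0.0, 0.846, 0.533, -0.001]
wrist_force: [0.1, -6.2, -10.1]
opening: 0.115
grasp_force: 58.9
```

Emit:
{"fn": "send_rows", "kwargs": {"series": [[[0,0,0],[-0.5,0.2,2],1],[[0,0,0],[-1,0.5,4],1],[[0,0,0],[-1,0.5,4],1]]}}

```text
time_s: 9.62
eef_pos: [0.5379, -0.311, 0.1686]
eef_rot: [-0.001, 0.846, 0.533, -0.001]
wrist_force: [0.5, -6.1, -10.5]
opening: 0.116
grasp_force: 58.8
```

Emit:
{"fn": "send_rows", "kwargs": {"series": [[[0,0,0],[-12,5.7,-8],1],[[0,0,0],[-23.7,11.3,-21.4],1],[[0,0,0],[-23.7,11.3,-21.4],1]]}}

```text
time_s: 10.0
eef_pos: [0.5139, -0.2993, 0.148]
eef_rot: [-0.001, 0.846, 0.533, -0.001]
wrist_force: [-2.2, -3.7, -4.8]
opening: 0.113
grasp_force: 59.2
```

Emit:
{"fn": "send_rows", "kwargs": {"series": [[[0,0,0],[1.3,-0.6,-2.6],1],[[0,0,0],[1.3,-0.6,-2.6],1]]}}

```text
time_s: 10.25
eef_pos: [0.515, -0.2999, 0.1484]
eef_rot: [-0.001, 0.846, 0.533, -0.001]
wrist_force: [-14.4, 2.8, 15.2]
opening: 0.114
grasp_force: 61.4
```

```bash
python3 - <<'E'
from h import *
w=snap('wrist','w5.png')
print([(x['xyz'],x['conf']) for x in spotter.landmark_of('bail','wrist')])
o=telemetry.get_obs();print({k:np.round(o[k],4) for k in('time_s','eef_pos','wrist_force','torque','opening')})
h=cv2.cvtColor(w['pixels'],cv2.COLOR_RGB2HSV);m=((h[...,0]<8)|(h[...,0]>172))&(h[...,1]>140)&(h[...,2]>60)
n,l,st,ce=cv2.connectedComponentsWithStats(m.astype(np.uint8))
print([(s.tolist(),c.round()) for s,c in zip(st[1:],ce[1:]) if s[4]>100])
for v in range(0,300,12): print(v,''.join('%4d'%x for x in w['pixels'][v,280:372:5].mean(1)))
E
```

```text
[([0.513, -0.2996, 0.1597], 0.78)]
{'time_s': np.float64(10.35), 'eef_pos': array([ 0.515 , -0.2999,  0.1484]), 'wrist_force': array([-13.0319,   2.302 ,  15.8973]), 'torque': array([ 0.4411,  2.2866, -0.0095]), 'opening': np.float64(0.1091)}
[([505, 135, 29, 28, 438], array([520., 147.])), ([311, 275, 31, 97, 2346], array([326., 322.]))]
0   83  85  80 116 182 209 228 234 235 235  75  78  83  55  58 236 235 237 236
12   84  84  84  84  86  86  87  86  86  86  84  72  85  88  87  86  87  89  87
24   62  74  79  82  83  82  85  86  87  85  86  84  86  85  87  86  86  86  86
36  222 238 239 239 238 238 239 237 240 239 240 240 240 242 242 240 242 241 224
48   73  72  74 141  77  72  75  75  78  75  74  71  74  73  69  71  69  67  69
60   69  71  72  70  69  71  73  72  73  73  70  72  68  66  68  68  64  63  64
72   71  70  69  70  69  66  70  69  70  69  68  68  69  67  67  64  67  62  64
84   66  68  66  65  64  68  68  67  68  67  67  64  66  62  61  61  59  61  62
96   65  59  62  62  64  65  64  66  68  65  64  63  64  62  60  57  60  56  58
108   65  62  62  62  60  64  68  66  64
[... 555 characters left out ...]
  29  66 148 165  72 157 108  46  47  49  47  42  44
204   57  57  58  49  56  26  32  63  68  72  71  68  45  47  50  47  47  48  49
216   42  44  44  24  31  32  30  64  70  71  72  69  47  47  44  46  41  39  45
228   25  26  29  30  28  33  32  64  65  70  69  65  48  43  42  47  45  43  43
240   32  27  29  29  31  34  27  64  66  68  66  66  48  50  46  44  46  46  63
252   49  49  40  27  24  27  33  61  66  67  66  64  32  46  47  46  47  62  68
264   50  37  17  24  26  25  26  62  65  67  70  65  30  32  30  45  46  68  69
276   23  20  25  24  20  24  28  61  67  68  71  65  38  25  23  30  56  66  65
288   22  24  22  22  23  18  25  42  38  38  39  44  41  26  28  29  32  67  70
```

View pics/w5.png

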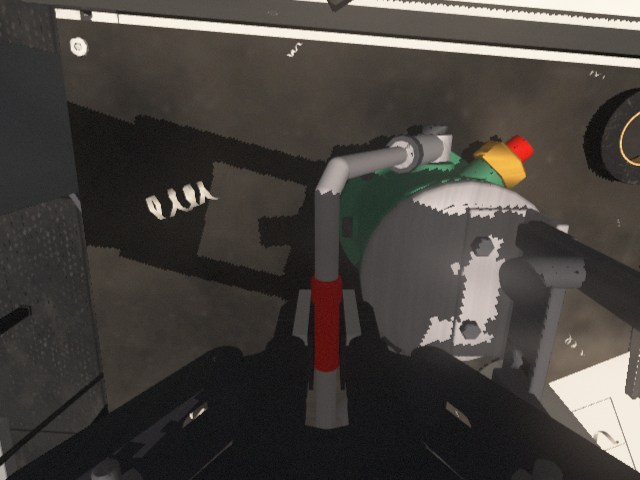

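```bash
python3 - <<'E'
from h import *
import fit
fit.P=np.array([.5755,-.3285]);fit.yaw=np.radians(-25.5)
import pickle
c2,c3=[pickle.load(open(f+'.pkl','rb')) for f in('w2','w3')]
def pot(p):
    d=p[:2]-fit.P;c,s=np.cos(fit.yaw),np.sin(fit.yaw);return np.round([c*d[0]+s*d[1],-s*d[0]+c*d[1],p[2]],4)
p=tri([ray(c2,(468.4,248.4)),ray(c3,(339.6,117.8))]);print('nose disc',pot(p),proj(c2,p),proj(c3,p))
p=tri([ray(c2,(520.7,252)),ray(c3,(375.7,110.8))]);print('arm corner',pot(p),proj(c2,p),proj(c3,p))
p=tri([ray(c2,(518.7,268)),ray(c3,(375.7,127)) ]);print('arm corner2',pot(p),proj(c2,p),proj(c3,p))
E
```

```text
-26.56505117707799 0.1296919426949878
nose disc [-0.0116  0.0344  0.1997] [468.59805725 248.22964883] [339.4337761  117.98061368]
arm corner [0.0092 0.0393 0.2186] [520.15926026 252.43456109] [376.12954759 110.31913559]
arm corner2 [0.0096 0.0301 0.2191] [518.34831767 268.28065909] [375.98425428 126.69285957]
```

Emit:
{"fn": "send_rows", "kwargs": {"series": [[[0,0,0],[10.1,-4.8,11],1],[[0,0,0],[19.9,-9.5,19.5],1],[[0,0,0],[24.4,-11.6,29.5],1],[[0,0,0],[27.1,-12.9,40],1],[[0,0,0],[29.8,-14.2,48],1],[[0,0,0],[32.5,-15.5,53.4],1],[[0,0,0],[32.5,-15.5,53.4],1],[[0,0,0],[32.5,-15.5,53.4],1]]}}

```text
time_s: 11.35
eef_pos: [0.5473, -0.3154, 0.1963]
eef_rot: [-0.002, 0.846, 0.533, -0.001]
wrist_force: [-0.2, -7.0, -15.8]
opening: 0.11
grasp_force: 58.3
```

Emit:
{"fn": "send_rows", "kwargs": {"series": [[[0,0,0],[4.5,-2.2,0],1],[[0,0,0],[9,-4.3,0],1],[[0,0,0],[13.5,-6.5,0],1]]}}

```text
time_s: 11.72
eef_pos: [0.5597, -0.3214, 0.1957]
eef_rot: [-0.004, 0.846, 0.533, -0.002]
wrist_force: [-10.7, -2.4, -8.2]
opening: 0.109
grasp_force: 59.2
```

Emit:
{"fn": "send_rows", "kwargs": {"series": [[[0,0,0],[3.6,-1.7,0],1],[[0,0,0],[7.2,-3.4,0],1]]}}

```text
time_s: 11.98
eef_pos: [0.5643, -0.3236, 0.1969]
eef_rot: [-0.006, 0.846, 0.533, -0.004]
wrist_force: [-10.3, -2.2, 0.8]
opening: 0.112
grasp_force: 60.1
```

Emit:
{"fn": "send_rows", "kwargs": {"series": [[[0,0,0],[-1.8,0.9,2],1],[[0,0,0],[-1.8,0.9,4],1],[[0,0,0],[-1.8,0.9,4],1]]}}

```text
time_s: 12.35
eef_pos: [0.5655, -0.3242, 0.1999]
eef_rot: [-0.003, 0.846, 0.533, -0.002]
wrist_force: [-2.7, -7.0, -16.0]
opening: 0.114
grasp_force: 58.5
```

Emit:
{"fn": "send_rows", "kwargs": {"series": [[[0,0,0],[2.7,-1.3,0.5],1],[[0,0,0],[5.4,-2.6,0.5],1],[[0,0,0],[5.4,-2.6,0.5],1]]}}

```text
time_s: 12.72
eef_pos: [0.5703, -0.3265, 0.1996]
eef_rot: [-0.004, 0.846, 0.533, -0.002]
wrist_force: [-4.7, -6.3, -16.1]
opening: 0.115
grasp_force: 58.5
```

Emit:
{"fn": "send_rows", "kwargs": {"series": [[[0,0,0],[3,-1.4,0],1],[[0,0,0],[5.9,-2.8,0],1],[[0,0,0],[5.9,-2.8,0],1]]}}

```text
time_s: 13.1
eef_pos: [0.5764, -0.3295, 0.1997]
eef_rot: [-0.004, 0.846, 0.533, -0.002]
wrist_force: [-3.6, -5.3, -15.3]
opening: 0.113
grasp_force: 58.3
```

Emit:
{"fn": "send_rows", "kwargs": {"series": [[[0,0,0],[0,0,-1.5],1],[[0,0,0],[0,0,-3],1],[[0,0,0],[0,0,-4.5],1],[[0,0,0],[0,0,-6],1],[[0,0,0],[0,0,-7],1],[[0,0,0],[0,0,-7],1]]}}

```text
time_s: 13.85
eef_pos: [0.5764, -0.3295, 0.1931]
eef_rot: [-0.003, 0.846, 0.533, -0.002]
wrist_force: [-4.7, -5.7, -14.2]
opening: 0.11
grasp_force: 58.5
```

Emit:
{"fn": "send_rows", "kwargs": {"series": [[[0,0,0],[0,0,-1],1],[[0,0,0],[0,0,-2],1],[[0,0,0],[0,0,-3],1],[[0,0,0],[0,0,-4],1],[[0,0,0],[0,0,-4],1]]}}

```text
time_s: 14.48
eef_pos: [0.5764, -0.3295, 0.1893]
eef_rot: [-0.003, 0.846, 0.533, -0.002]
wrist_force: [-4.3, -6.1, -13.3]
opening: 0.112
grasp_force: 58.5
```

Emit:
{"fn": "send_rows", "kwargs": {"series": [[[0,0,0],[0,0,-1],1],[[0,0,0],[0,0,-2],1],[[0,0,0],[0,0,-2],1]]}}

```text
time_s: 14.85
eef_pos: [0.5764, -0.3295, 0.1875]
eef_rot: [-0.003, 0.846, 0.533, -0.002]
wrist_force: [-4.9, -6.3, -11.9]
opening: 0.104
grasp_force: 58.6
```

Emit:
{"fn": "send_rows", "kwargs": {"series": [[[0,0,0],[0,0,-1],1],[[0,0,0],[0,0,-1],1]]}}

```text
time_s: 15.1
eef_pos: [0.5765, -0.3296, 0.1873]
eef_rot: [-0.003, 0.846, 0.533, -0.002]
wrist_force: [-5.6, -4.1, -10.0]
opening: 0.113
grasp_force: 59.0
```

Emit:
{"fn": "send_rows", "kwargs": {"series": [[[0,0,0],[0,0,-1],1],[[0,0,0],[0,0,-1],1]]}}

```text
time_s: 15.35
eef_pos: [0.5765, -0.3296, 0.1871]
eef_rot: [-0.003, 0.846, 0.533, -0.002]
wrist_force: [-7.7, -2.8, -5.3]
opening: 0.109
grasp_force: 59.4
```

Emit:
{"fn": "send_rows", "kwargs": {"series": [[[0,0,0],[0,0,-1],1],[[0,0,0],[0,0,-1],1]]}}

```text
time_s: 15.6
eef_pos: [0.5766, -0.3297, 0.187]
eef_rot: [-0.002, 0.846, 0.533, -0.002]
wrist_force: [-10.2, -2.4, -1.4]
opening: 0.114
grasp_force: 59.8
```

Emit:
{"fn": "send_rows", "kwargs": {"series": [[[0,0,0],[-1,0.5,0],1],[[0,0,0],[-1.8,0.9,0],1],[[0,0,0],[-1.8,0.9,0],1]]}}

```text
time_s: 15.98
eef_pos: [0.5764, -0.3296, 0.1872]
eef_rot: [-0.001, 0.846, 0.533, -0.001]
wrist_force: [-1.9, -5.3, -5.4]
opening: 0.111
grasp_force: 59.3
```

```bash
python3 - <<'E'
from h import *
w=snap('wrist','w6.png')
print([(x['xyz'],x['conf']) for x in spotter.landmark_of('bail','wrist')])
o=telemetry.get_obs();print({k:np.round(o[k],4) for k in('time_s','eef_pos','wrist_force','torque','opening')})
E
```

```text
[([0.5764, -0.3271, 0.1927], 0.82)]
{'time_s': np.float64(16.075), 'eef_pos': array([ 0.5764, -0.3295,  0.1871]), 'wrist_force': array([-3.1536, -6.3326, -4.966 ]), 'torque': array([-0.8028,  0.4173, -0.0203]), 'opening': np.float64(0.1095)}
```

Emit:
{"fn": "send_rows", "kwargs": {"series": [[[0,0,0],[0,0,-1],1],[[0,0,0],[-0.5,0.2,-1.5],1],[[0,0,0],[-0.5,0.2,-1.5],1],[[0,0,0],[-0.5,0.2,-1.5],1]]}}

```text
time_s: 16.58
eef_pos: [0.5764, -0.3296, 0.187]
eef_rot: [0.0, 0.846, 0.533, -0.001]
wrist_force: [-2.9, -4.3, -1.6]
opening: 0.114
grasp_force: 59.9
```

View pics/w6.png

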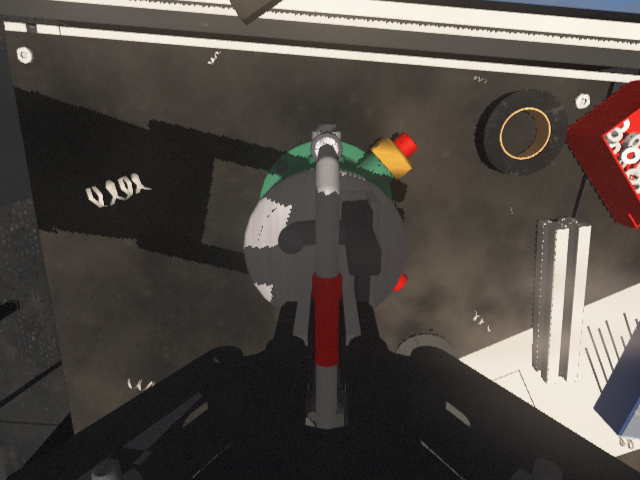

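Emit:
{"fn": "send_rows", "kwargs": {"series": [[[0,0,0],[0,0,-1],1],[[0,0,0],[0,0,-1.2],1],[[0,0,0],[0,0,-1.2],1],[[0,0,0],[0,0,-1.2],1],[[0,0,0],[0,0,-1.2],1],[[0,0,0],[0,0,-1.2],1],[[0,0,0],[0,0,-1.2],1],[[0,0,0],[0,0,-1.2],1]]}}

```text
time_s: 17.58
eef_pos: [0.5764, -0.3296, 0.1868]
eef_rot: [0.0, 0.846, 0.533, -0.001]
wrist_force: [-4.4, -2.5, 4.1]
opening: 0.106
grasp_force: 60.4
```

Emit:
{"fn": "send_rows", "kwargs": {"series": [[[0,0,0],[0,0,0],0.5],[[0,0,0],[0,0,0],0.1],[[0,0,0],[0,0,0],0],[[0,0,0],[0,0,0],0]]}}

```text
time_s: 18.08
eef_pos: [0.5769, -0.3285, 0.1854]
eef_rot: [-0.0, 0.846, 0.533, 0.0]
wrist_force: [-0.5, 0.1, 0.1]
opening: 0.502
grasp_force: 0.0
```

Emit:
{"fn": "send_rows", "kwargs": {"series": [[[0,0,0],[0,0,10],0],[[0,0,0],[0,0,30],0],[[0,0,0],[0,0,60],0],[[0,0,0],[-20,20,90],0],[[0,0,0],[-60,60,100],0],[[0,0,0],[-60,60,100],0]]}}

```text
time_s: 18.82
eef_pos: [0.5153, -0.2666, 0.2881]
eef_rot: [0.001, 0.846, 0.533, 0.0]
wrist_force: [0.6, -0.4, 0.2]
opening: 0.5
grasp_force: 0.0
```

```bash
python3 - <<'E'
from h import *
w=snap('wrist','w7.png')
rs=[(x['xyz'],x['conf']) for x in spotter.landmark_of('bail','wrist')];print(rs)
h=cv2.cvtColor(w['pixels'],cv2.COLOR_RGB2HSV);m=((h[...,0]<8)|(h[...,0]>172))&(h[...,1]>140)&(h[...,2]>40)
n,l,st,ce=cv2.connectedComponentsWithStats(m.astype(np.uint8));print([(s.tolist(),c.round()) for s,c in zip(st[1:],ce[1:]) if s[4]>100])
for z in(.18,.2):print(z,proj(w,[.5764,-.3289,z]).round())
o=telemetry.get_obs();print({k:np.round(o[k],4) for k in('time_s','eef_pos','wrist_force','torque','opening')})
E
```

```text
[([0.5772, -0.3282, 0.1965], 0.85)]
[([179, 0, 34, 14, 267], array([193.,   4.])), ([305, 0, 29, 15, 305], array([319.,   6.])), ([577, 120, 63, 109, 3855], array([614., 171.])), ([452, 159, 18, 17, 174], array([461., 166.])), ([434, 256, 22, 54, 873], array([445., 283.]))]
0.18 [436. 272.]
0.2 [445. 284.]
{'time_s': np.float64(18.925), 'eef_pos': array([ 0.5172, -0.269 ,  0.2875]), 'wrist_force': array([ 0.6923, -0.7698, -0.0215]), 'torque': array([-0.0188,  0.0357, -0.0464]), 'opening': np.float64(0.5013)}
```

The sleeve stayed at (0.577, -0.328, 0.20), so the bail is still seated. The tool is clear of it and reads no force.

```bash
python3 -c "
from bench import ctrl
print(ctrl.hand_in())"
```

```text
the job is handed in; nothing more can be done
None
```

The strainer is closed and handed in: after I let go, the bail stayed seated in the hook, about 0.20 m above the bench. On the way over, the bar briefly pressed a nose with about 10 N, so I drew it out a few mm more to clear it; the hook was carrying the bail for about a second before release.

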